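# Set the bench meter's range dial and switch it on

## Task

Push the orange tab of the bench meter's range dial around with a fingertip until it points at the yellow disc, and only then press the red power button fully down and let it go. Push the tab from one side, never pinch it or press on its top, and leave the dial pointing at yellow. Leave the battery, the yellow-lidded tub and the brass weight standing where they are.

Things in the scene. Friction and masses are not known exactly. Their poses are not given: they have to be found in the camera images.
- meter: Bench multimeter lying flat, fixed: green case, black face, 300 (x) x 220 (y) x 50 mm high. Origin at the centre of its underside; z up; its x axis points from the button edge (towards the robot) to the display edge. It is turned up to 20 degrees either way. Only dial, tab and button stand above the face, which is 50 mm above the bench.
- dial_axis (a point): Point on the dial's vertical axis of rotation at the level of the meter's face (50 mm above the bench), at x = -40 mm, y = 0 in the meter's frame. The dial is a grey disc of 40 mm radius whose top is 10 mm above the face, with a steel hub of 14 mm radius, 16 mm above the face.
- dial (a joint): Angle of the range dial in rad. 0: the tab points along the meter's +x axis, at the display (OFF). Grows anticlockwise seen from above. Stops at -2.4 and +2.4. It starts within 0.2 of 0 and turns smoothly, has no clicks, does not coast and stays where it is left; pushing the tab at 45 mm from the axis takes about 2.5 N.
- tab (a point): Centre of the tab, 43 mm from the dial's axis, 23 mm above the meter's face. The tab is an upright fin on the dial: two orange cheeks and a white core, 30 mm long radially (28 to 58 mm from the axis, protruding past the disc), 12 mm thick, from 10 to 36 mm above the face. The point's x axis points radially outward, as the tab points. Pressing both cheeks at once counts as pinching.
- mark_yellow: The yellow range label, a flat 20 mm disc, 1 mm thick, on the meter's face, its centre 80 mm from the dial's axis. Origin at its centre, on the face. Six such discs (yellow, red, blue, white, green, silver-grey) lie round the dial at 40, 75 and 110 degrees either side of OFF; which colour is where changes from run to run.
- power (a joint): Travel of the red power button in m: 0 up, 0.006 fully down; it springs back. About 4 N press it fully down.
- power_top (a point): Centre of the top of the red round power button, 28 mm in diameter, 72 mm above the bench when up, in a black housing 44 mm wide and 12 mm high, near the meter's edge that faces the robot (meter frame x = -120 mm, y = 0). It is pressed straight down.
- cell: Battery (blue and brass, 33 mm diameter, 61 mm tall) standing upright on the bench at the meter's +y side. Origin at the centre of its underside. Loose, not to be disturbed.
- tub: Clear square tub with a yellow lid, 68 x 68 x 82 mm, standing at the meter's -y side. Origin at the centre of its underside. Loose, not to be disturbed.
- weight: Brass laboratory weight, 32 mm diameter, 44 mm tall, standing at the meter's -y side, nearer the robot. Origin at the centre of its underside. Loose, not to be disturbed.

How it is judged (in metres and radians):
On the way, in this order (a step that is already met when the one before it is completed fails the run):
1. the tab points at the yellow disc and the dial is at rest, the button still up (y of mark_yellow in the frame of tab between -0.01 and 0.01 m and x of mark_yellow in the frame of tab above 0 m and velocity of joint dial between -0.1 and 0.1 rad/s and value of joint power below 0.002 m), for 0.2 s.
2. the power button is pressed down with the tab at the yellow disc (y of mark_yellow in the frame of tab between -0.01 and 0.01 m and x of mark_yellow in the frame of tab above 0 m and value of joint power above 0.0045 m), for 0.05 s.
At the end, for the whole second after the job is handed in: The tab's centre line points into the yellow disc (the disc's centre lies within 10 mm of the line, outward of the tab), the dial is at rest, the power button has sprung back up (within 1.5 mm), and the battery, tub and weight stand upright within 15 mm of where they started (y of mark_yellow in the frame of tab between -0.01 and 0.01 m and x of mark_yellow in the frame of tab above 0 m and value of joint power below 0.0015 m and velocity of joint dial between -0.05 and 0.05 rad/s and distance of each of cell, tub, weight from where it was at the start of the episode below 0.015 m and angle between each of cell, tub, weight's own z axis and vertical below 0.1 rad); the robot touches nothing.
It fails at once if the power button is pressed while the tab does not point at the yellow disc (not (y of mark_yellow in the frame of tab between -0.01 and 0.01 m and x of mark_yellow in the frame of tab above 0 m) and value of joint power above 0.003 m).
It fails at once if the tab is pinched, or pressed on its top: both of its cheeks pressed at once (contact force between the fingers and dial_c3 above 2 N and contact force between the fingers and dial_c4 above 2 N).
It fails at once if the battery, tub or weight is lifted, carried, pushed away or tipped (distance of any of cell, tub, weight from where it was at the start of the episode above 0.015 m or angle between any of cell, tub, weight's own z axis and vertical above 0.25 rad).
It also fails if it takes over 48 s, if anything falls off the work surface, if the arm or the gripper's body presses on something with over 40 N, if the wrist force passes 120 N, or if a joint passes its speed limit or range.

## Robot

A 7-joint arm with a two-finger parallel gripper is mounted at the origin on the work surface. World frame = base frame: x ahead of the robot, y to its left, z up, the work surface at z = 0. Lengths are in m, angles in degrees, forces in N, time in s.
With the tool pointing down it reaches from about 0.425 to 0.875 m from the base axis. Payload 4.7 kg.
Tool frame: the origin (TCP) lies between the finger pads; the fingertips stand 19 mm ahead of it and the grasp point (between the pads) is the TCP; x points along the fingers, z is the direction in which the jaws open and shut, and the axes are right-handed (so a half turn about x gives the same grasp; the last joint's range is limited). The gripper opens to 87 mm and grips with 3 to 60 N. Pads are 19 mm wide; open, the fingers measure 117 mm over their backs; the gripper's body (75 mm by 190 mm) begins 51 mm behind the grasp point.
Start: joints at [0.808, 18.392, -4.016, 83.108, 1.295, 78.541, -3.26], TCP at [0.65, -0, 0.207] pointing down, gripper open.
Joint ranges: [-163.93, 163.93], [-17.29, 119.83], [-79.2, 71.16], [3.27, 140.29], [-89.18, 269.18], [5.43, 117.66], [-154.24, 154.24]. Speed limits (degrees/s): [147.25, 147.25, 180, 180, 180, 180, 180].

## Interface

Orientations are given as [roll, pitch, yaw] about the fixed x, y, z axes, in that order (R = Rz(yaw) Ry(pitch) Rx(roll)).
In Python, from cell import monitor, read_camera, camera_model, env, regions_of gives the robot as it stands. The module is installed in compiled form; this text tells all that it offers.
- The arm moves only by the tool step_arm, never from a script. Its argument "deltas" is a list of rows, each a list of 5 numbers: the gripper's target within -1 to 1 (fully open at 1, half-way at 0, shut at -1), then the shift along the tool's x, y, z in m, then the turn about the tool's x in degrees. A call has 1 to 12 rows; each row is the pose to reach, as a shift and turn from the pose commanded when the call began, along the tool's axes at that moment; what a row does not reach only later rows make up. A row lasts 1/8 s, in which the tool goes at most 62.5 mm and 10.7 degrees, less where a joint would pass 70% of its speed; a pose out of reach is approached as far as the arm can. A call with a gripper value outside its range is refused whole. The fingers move at their own pace and stop on an object; "newtons" is the grip in N (left out, the last holds). Time passes only in rows, so rows that repeat a pose let the fingers close. It gives the time, the measured TCP pose, the force and the opening at its end, in the units of the state.
- monitor.get_obs(): the state, without advancing time (a new reading comes with each control period).
- read_camera(name): name is "scene" or "side" or "wrist"; returns (picture, depth): 480x640x3 uint8, red, green, blue; 480x640 float32, m along the optical axis (not along the pixel's ray), 0 where there is no reading.
- camera_model(name): a dict with "fx", "fy", "cx", "cy" (pixels), "xyz" and "attitude" of the camera in the world. Camera axes: x right, y down, z forward; pixel columns grow to the right and rows downward; lengths in m; the calibration is good to about 2 mm. A picture is of the moment at which its call begins: read the wrist's pose just before it. camera_model takes no time and is no camera call; for the wrist camera it gives the pose at the moment of the call.
- env.sign_off(): hands the job in, once; it reports no verdict.
Trained networks look in the newest picture that a camera, given by its name, has taken for a name from the list of things; names that differ only in an ending like _2 or _b are one class to them, and where a whole thing is asked for, a point or a joint stands for the part that bears it (a point fixed in the world has none). Each returns a list of dicts, best first, with "p" (0 to 1); they miss things now and then, are a little off and sometimes report something else, mostly with a low value. They report only what shows in the picture. A call takes as long as a camera call.
- regions_of(camera, thing): "pixels" (480x640 bool, what is visible of it) and "pixel" ([column, row] in pixels, amid what is visible of it).
The state is a dict: "time_s": time; "qpos": joint angles; "joint_velocities": joint speeds; "effort": joint torques, N m; "tool_pos": TCP position; "tool_rot": TCP orientation; "force": force on the tool from outside, world axes, zero at the start; "wrist_torque": the same for the moment, N m; "grip_width": finger opening in m.
Only numpy, scipy, OpenCV 4.12 (cv2) and the standard library are available. Lean on these libraries where they do the work, as an engineer would, in place of code of your own. Each camera call takes 0.05 s, during which the arm holds its last target. There are 200 camera calls.

## Working session

There is one attempt and no reset: what is moved stays moved. The work goes in short steps, Python scripts to look and compute and a tool call to move; the robot and the scene stay as the last step left them, time stands still between calls to the robot, and variables do not carry over. Pictures are saved under pics/ and viewed, about 8 in all and at most 12, crops included, and the job is handed in when it is done.

Besides the shell and the picture viewer there is one more tool, called after "Emit:" as name(argument=value, ...), one argument or row to a line, values as JSON. step_arm: Moves the arm, as the interface text tells. Its arguments: {"type":"object","properties":{"deltas":{"type":"array"},"newtons":{"type":"number"}},"required":["deltas"]}

```bash
mkdir -p pics; python3 - <<'E'
from cell import *
import cv2
s=monitor.get_obs();print(s)
for n in ["scene","side","wrist"]:
    p,d=read_camera(n);cv2.imwrite(f"pics/{n}0.png",p[:,:,::-1]);print(n,camera_model(n))
a=cv2.imread("pics/scene0.png");b=cv2.imread("pics/wrist0.png")
E
```

```text
{'time_s': 0.0, 'qpos': array([ 0.80620159, 18.43867001, -4.01589738, 83.17388205,  1.29588177,
       78.54114135, -3.26094029]), 'joint_velocities': array([ 0.05491556,  0.16582142,  0.04871732, -0.04233361,  0.0413934 ,
       -0.02569729, -0.0348519 ]), 'effort': array([-2.58547143e-04, -4.91284704e+01, -4.03903294e-01, -3.12526345e+01,
       -6.40594075e-02,  4.37659642e-02,  1.61017233e-04]), 'tool_pos': array([ 6.49422040e-01, -3.54796808e-05,  2.05674953e-01]), 'tool_rot': array([-176.57685507,   89.89140615, -176.57374671]), 'force': array([-0.05367641, -0.90173939, -0.34072484]), 'wrist_torque': array([-0.03712758,  0.00226   , -0.00811044]), 'grip_width': 0.08702820077903428}
scene {'fx': 559.6722570495646, 'fy': 559.6722570495646, 'cx': 313.81094604034575, 'cy': 237.71944671966006, 'xyz': array([1.11186232, 0.12628147, 0.67466938]), 'attitude': array([-139.86051247,    0.3342048 ,  104.05368408])}
side {'fx': 496.10678742828924, 'fy': 496.10678742828924, 'cx': 325.1885281111507, 'cy': 242.13762258503388, 'xyz': array([0.32337018, 0.56957747, 0.5948454 ]), 'attitude': array([-129.21043212,   -0.31378593, -152.49597063])}
wrist {'fx': 358.9079474572961, 'fy': 358.9079474572961, 'cx': 319.72124283399614, 'cy': 236.8889441720183, 'xyz': array([0.64999402, 0.07556487, 0.38458444]), 'attitude': array([1.63939486e+02, 5.32814648e-02, 3.38293566e-02])}
```

View pics/scene0.png

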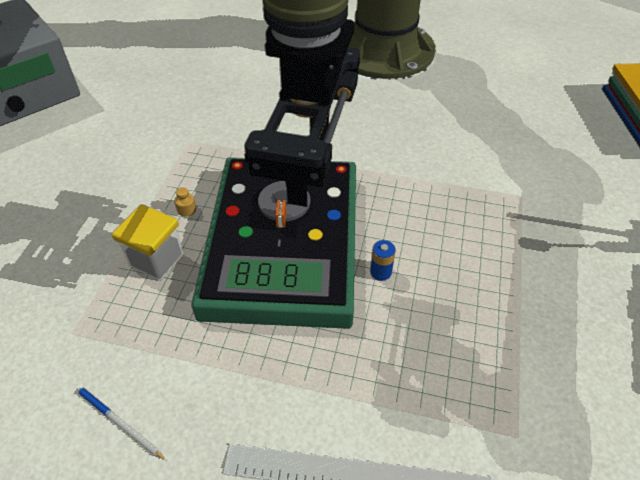

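View pics/wrist0.png

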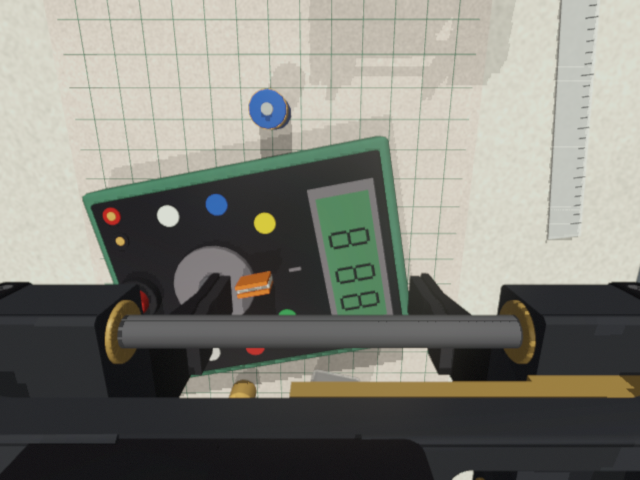

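Scene view: yellow (315,235) is at +40°, with blue (334,215) at +75° and white (334,192) at +110°. On the other side green (246,232), red (232,211) and grey (238,188) sit at -40/-75/-110°. The tab is at (281,213), near OFF. In the wrist view yellow is at (264,223), blue at (216,205) and white at (168,216). Next I fit the meter pose from the discs.

```bash
cat > h.py <<'E'
from cell import *
import numpy as np, cv2
from scipy.spatial.transform import Rotation as Ro
def onplane(cam,px,z):
    R=Ro.from_euler('xyz',cam['attitude'],degrees=True).as_matrix()
    r=R@np.array([(px[0]-cam['cx'])/cam['fx'],(px[1]-cam['cy'])/cam['fy'],1]);o=np.array(cam['xyz'])
    return (o+r*(z-o[2])/r[2])[:2]
def blob(img,px,w=11,thr=90):
    x0,y0=px[0]-w,px[1]-w
    m=(img[y0:y0+2*w+1,x0:x0+2*w+1].max(2)>thr).astype(np.uint8)
    n,l,st,c=cv2.connectedComponentsWithStats(m)
    k=l[w,w]
    return c[k]+[x0,y0],st[k,4]
def fit(P,Q): # Q ~ R P + t
    p,q=P.mean(0),Q.mean(0);H=(P-p).T@(Q-q);a=np.arctan2(H[0,1]-H[1,0],H[0,0]+H[1,1])
    R=np.array([[np.cos(a),-np.sin(a)],[np.sin(a),np.cos(a)]]);return a,R,q-R@p
def model(ang): 
    a=np.radians(ang);return np.c_[-.04+.08*np.cos(a),.08*np.sin(a)]
E
python3 - <<'E'
from h import *
S=cv2.imread("pics/scene0.png");W=cv2.imread("pics/wrist0.png")
for name,I,pts in [("scene",S,{40:(315,235),75:(334,215),110:(334,192),-40:(246,232),-75:(232,211),-110:(238,188)}),("wrist",W,{40:(264,223),75:(216,205),110:(168,216)})]:
    c=camera_model(name);B=[blob(I,p) for p in pts.values()]
    Q=np.array([onplane(c,b[0],.051) for b in B]);P=model(np.array(list(pts)))
    a,R,t=fit(P,Q);print(name,[b[1] for b in B],"yaw",np.degrees(a),"org",t,"res mm",np.round(1e3*(Q-P@R.T-t),1).tolist())
    print(" axis",t+R@[-.04,0],"btn",t+R@[-.12,0],"yel",Q[0])
    h=cv2.cvtColor(I,cv2.COLOR_BGR2HSV)
for n in ["scene","wrist"]:
    read_camera(n)
    for th,z in [("tab",.086),("power_top",.072),("mark_yellow",.051),("cell",.061),("tub",.082),("weight",.044)]:
        r=regions_of(n,th)
        if r: print(n,th,round(r[0]["p"],2),r[0]["pixel"],r[0]["pixels"].sum(),onplane(camera_model(n),r[0]["pixel"],z))
E
```

```text
scene [np.int32(134), np.int32(111), np.int32(113), np.int32(110), np.int32(108), np.int32(103)] yaw 10.673018739564187 org [ 0.58402592 -0.05950407] res mm [[-0.1, 0.0], [0.2, 0.0], [-0.2, 0.1], [-0.0, -0.1], [0.3, -0.0], [-0.1, -0.0]]
 axis [ 0.54471791 -0.06691223] btn [ 0.4661019  -0.08172854] yel [ 0.59531169 -0.00502179]
wrist [np.int32(389), np.int32(394), np.int32(400)] yaw 10.693658058820546 org [ 0.58534689 -0.06088903] res mm [[0.1, 0.0], [-0.1, -0.1], [-0.1, 0.1]]
 axis [ 0.54604155 -0.06831134] btn [ 0.46743088 -0.08315597] yel [ 0.59686587 -0.00638283]
scene tab 0.89 [280.2, 203.7] 1260 [ 0.58012246 -0.0606373 ]
scene mark_yellow 0.63 [314.5, 236.8] 97 [ 0.60062243 -0.00440713]
scene cell 0.97 [380.3, 260.9] 828 [0.62954338 0.09676508]
scene tub 0.82 [148.7, 240.0] 3532 [ 0.68626848 -0.21931675]
scene weight 0.74 [184.9, 200.4] 485 [ 0.57076873 -0.22090412]
wrist tab 0.89 [221.3, 276.4] 3494 [ 0.56220277 -0.04751908]
wrist power_top 0.67 [144.0, 298.0] 53 [ 0.4825854  -0.07547865]
wrist mark_yellow 0.62 [266.3, 219.9] 294 [ 0.59934078 -0.0038078 ]
wrist tub 0.66 [328.1, 376.1] 453 [ 0.65881266 -0.15526374]
wrist weight 0.96 [240.9, 388.5] 374 [ 0.56173497 -0.20054188]
```

Emit:
step_arm(
  deltas=[
    [-1, 0, -0.02, -0.012, -3],
    [-1, 0, -0.045, -0.026, -6],
    [-1, 0.02, -0.07, -0.04, -9],
    [-1, 0.04, -0.091, -0.053, -10],
    [-1, 0.06, -0.091, -0.053, -10],
    [-1, 0.08, -0.091, -0.053, -10],
    [-1, 0.08, -0.091, -0.053, -10],
    [-1, 0.095, -0.091, -0.053, -10],
    [-1, 0.105, -0.091, -0.053, -10],
    [-1, 0.112, -0.091, -0.053, -10],
    [-1, 0.115, -0.091, -0.053, -10],
    [-1, 0.115, -0.091, -0.053, -10],
  ],
  newtons=10,
)

```text
time_s: 2.35
tool_pos: [0.5971, -0.091, 0.0917]
tool_rot: [-76.5, 90.0, -66.5]
force: [-0.2, -0.3, 0.6]
grip_width: 0.0004
```

```bash
python3 - <<'E'
from h import *
p,_=read_camera("side");q,_=read_camera("scene")
cv2.imwrite("pics/v1.png",np.hstack([cv2.resize(p[120:420,180:480],(400,400)),cv2.resize(q[120:320,180:380],(400,400))])[:,:,::-1])
s=monitor.get_obs();print(s['tool_pos'],s['tool_rot'],s['force'],s['grip_width'])
E
```

```text
[ 0.59734426 -0.09105134  0.09217181] [-18.1802003   89.95582015  -8.18143813] [ 0.40199775 -0.11331168 -0.09879255] 0.00065892488579341
```

View pics/v1.png

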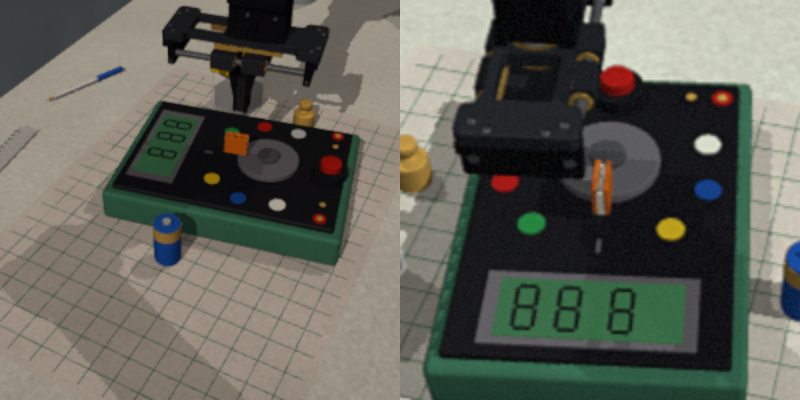

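Side view: the closed fingertip (about (240,105) in the crop) is clear behind the orange tab, on its -y side. The scene view shows the tab still near OFF. I'll now push along the arc, stopping just short of yellow.

Emit:
step_arm(
  deltas=[
    [-1, 0.003, 0.006, 0, 0],
    [-1, 0.003, 0.014, 0, 0],
    [-1, 0.003, 0.0182, 0.0014, -5],
    [-1, 0.003, 0.0244, 0.0021, -10],
    [-1, 0.003, 0.0287, 0.0025, -15],
    [-1, 0.003, 0.0331, 0.0027, -20],
    [-1, 0.003, 0.0374, 0.0024, -25],
    [-1, 0.003, 0.0416, 0.0017, -30],
    [-1, 0.003, 0.0459, 0.0007, -35],
    [-1, 0.003, 0.0483, 0, -38],
    [-1, 0.003, 0.0483, 0, -38],
    [-1, 0.003, 0.0483, 0, -38],
  ],
)

```text
time_s: 3.95
tool_pos: [0.5887, -0.0433, 0.0889]
tool_rot: [-65.0, 90.0, -17.1]
force: [-0.2, -0.8, 0.3]
grip_width: 0.0009
```

```bash
cat > tab.py <<'E'
from h import *
# tab direction from orange pixels with depth, top half of the fin (world z .078-.09)
ax=np.array([.5454,-.0676]);yel=ax+.08*np.array([np.cos(np.radians(50.68)),np.sin(np.radians(50.68))])
for n in ["scene","side","wrist"]:
    p,d=read_camera(n);c=camera_model(n)
    h=cv2.cvtColor(p,cv2.COLOR_RGB2HSV);m=(h[...,0]>4)&(h[...,0]<16)&(h[...,1]>150)&(h[...,2]>90)&(d>0)
    v,u=np.nonzero(m);z=d[v,u]
    X=np.c_[(u-c['cx'])/c['fx']*z,(v-c['cy'])/c['fy']*z,z]@Ro.from_euler('xyz',c['attitude'],degrees=True).as_matrix().T+c['xyz']
    k=(X[:,2]>.062)&(X[:,2]<.095)&(np.linalg.norm(X[:,:2]-ax,axis=1)<.07);X=X[k]
    if len(X)<20: print(n,len(X));continue
    w=X[:,:2]-ax;lo,hi=X.min(0),X.max(0)
    t=X[X[:,2]>.083][:,:2]-ax
    cc=(np.percentile(t,2,axis=0)+np.percentile(t,98,axis=0))/2 if len(t)>10 else w.mean(0)
    vx,vy,_,_=cv2.fitLine(w.astype(np.float32),cv2.DIST_HUBER,0,.001,.001).ravel()
    print(n,len(X),len(t),"centre ang",np.degrees(np.arctan2(w.mean(0)[1],w.mean(0)[0])),"line ang",np.degrees(np.arctan2(vy,vx)),"perp offset of axis mm",1e3*(w.mean(0)[0]*vy-w.mean(0)[1]*vx),"z",lo[2],hi[2],"top c ang",np.degrees(np.arctan2(cc[1],cc[0])))
    cv2.imwrite(f"pics/t_{n}.png",p[:,:,::-1])
s=monitor.get_obs();print(s['time_s'],s['tool_pos'],s['tool_rot'],s['force'])
P=np.array(s['tool_pos'])[:2]-ax
print("finger r, ang",np.hypot(*P),np.degrees(np.arctan2(P[1],P[0])))
E
python3 tab.py
python3 - <<'E'
import cv2,numpy as np
a=cv2.imread("pics/t_side.png");b=cv2.imread("pics/t_scene.png")
cv2.imwrite("pics/v2.png",np.hstack([cv2.resize(a[150:350,250:450],(400,400)),cv2.resize(b[120:320,180:380],(400,400))]))
E
```

```text
scene 131 69 centre ang 13.197053652288341 line ang -6.2561398 perp offset of axis mm -15.99185742277255 z 0.062259590561348666 0.08998678281938188 top c ang 12.57828790154855
side 222 56 centre ang 17.544993909997125 line ang 11.404103 perp offset of axis mm -4.297572644900043 z 0.0620391988295641 0.08740820012549666 top c ang 12.26378761337771
wrist 420 151 centre ang 19.469352821395486 line ang 12.814501 perp offset of axis mm -3.968871548209259 z 0.062460409383729126 0.08852093214868231 top c ang 14.24183152429673
4.1 [ 0.58866552 -0.04350055  0.08877298] [-96.03861046  89.99357476 -48.0676921 ] [-0.32155563  0.352215    0.43235526]
finger r, ang 0.04952462539656819 29.118375839816128
```

View pics/v2.png

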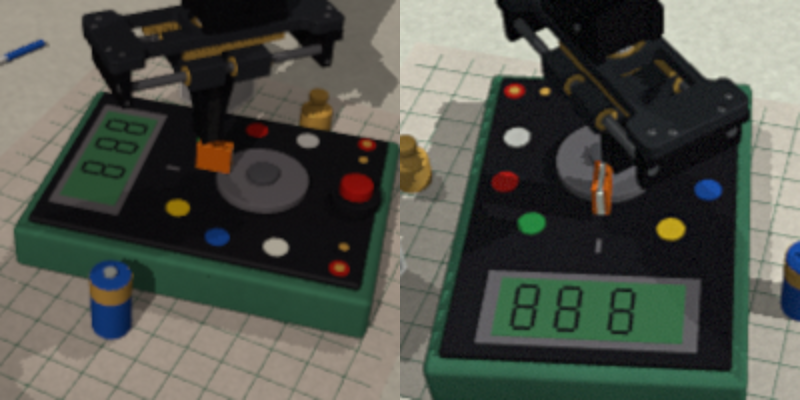

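The tab hasn't moved: it is still at about 12.5° world while the finger is past it, with almost no force. The tip may have gone over the tab, so I'll measure the tip height from depth.

```bash
python3 - <<'E'
from h import *
T=np.array(monitor.get_obs()['tool_pos'])
for n in ["side","scene","wrist"]:
    p,d=read_camera(n);c=camera_model(n)
    v,u=np.nonzero(d>0);z=d[v,u]
    X=np.c_[(u-c['cx'])/c['fx']*z,(v-c['cy'])/c['fy']*z,z]@Ro.from_euler('xyz',c['attitude'],degrees=True).as_matrix().T+c['xyz']
    col=p[v,u].max(1)
    k=(np.linalg.norm(X[:,:2]-T[:2],axis=1)<.028)&(X[:,2]>.063)&(X[:,2]<.14)&(col<75)
    Y=X[k];print(n,len(Y))
    for a in np.arange(.063,.14,.006):
        q=Y[(Y[:,2]>=a)&(Y[:,2]<a+.006)]
        if len(q): print(f"  z {a:.3f} n{len(q)}",np.round(1e3*(q[:,:2].min(0))),np.round(1e3*q[:,:2].max(0)))
E
```

```text
side 271
  z 0.063 n2 [569. -60.] [571. -58.]
  z 0.069 n2 [570. -59.] [570. -58.]
  z 0.075 n2 [571. -64.] [571. -63.]
  z 0.081 n4 [571. -64.] [589. -62.]
  z 0.099 n1 [580. -40.] [580. -40.]
  z 0.105 n39 [572. -44.] [599. -30.]
  z 0.111 n47 [573. -44.] [598. -29.]
  z 0.117 n45 [573. -43.] [598. -30.]
  z 0.123 n40 [572. -44.] [599. -28.]
  z 0.129 n52 [571. -45.] [601. -29.]
  z 0.135 n37 [571. -44.] [600. -27.]
scene 211
  z 0.063 n1 [605. -61.] [605. -61.]
  z 0.075 n1 [602. -62.] [602. -62.]
  z 0.105 n36 [589. -57.] [603. -33.]
  z 0.111 n45 [589. -57.] [601. -33.]
  z 0.117 n47 [591. -56.] [604. -35.]
  z 0.123 n33 [591. -56.] [604. -37.]
  z 0.129 n33 [590. -57.] [603. -38.]
  z 0.135 n15 [593. -52.] [604. -41.]
wrist 1207
  z 0.099 n10 [576. -41.] [585. -31.]
  z 0.105 n172 [575. -43.] [587. -29.]
  z 0.111 n198 [575. -48.] [593. -29.]
  z 0.117 n208 [575. -42.] [586. -30.]
  z 0.123 n206 [575. -42.] [586. -30.]
  z 0.129 n255 [575. -42.] [586. -30.]
  z 0.135 n158 [576. -41.] [585. -31.]
```

The closed fingertip is at z≈0.104 with the TCP at 0.089. Closing pulls the tip back, so it sits about 15 mm behind the TCP, and it passed 18 mm above the tab without touching it. I'll retrace and go 34 mm lower.

Emit:
step_arm(
  deltas=[
    [-1, 0, -0.01, -0.008, 10],
    [-1, 0, -0.02, -0.016, 20],
    [-1, 0, -0.03, -0.024, 30],
    [-1, 0, -0.0381, -0.0295, 38],
    [-1, 0, -0.0381, -0.0295, 38],
    [-1, 0.01, -0.0381, -0.0295, 38],
    [-1, 0.02, -0.0381, -0.0295, 38],
    [-1, 0.028, -0.0381, -0.0295, 38],
    [-1, 0.034, -0.0381, -0.0295, 38],
    [-1, 0.034, -0.0381, -0.0295, 38],
    [-1, 0.034, -0.0381, -0.0295, 38],
  ],
)

```text
time_s: 5.62
tool_pos: [0.5975, -0.0909, 0.055]
tool_rot: [-21.2, 90.0, -11.2]
force: [-0.5, -0.2, -0.2]
grip_width: 0.0003
```

Emit:
step_arm(
  deltas=[
    [-1, 0, 0.006, 0, 0],
    [-1, 0, 0.012, 0, 0],
    [-1, 0, 0.0182, 0.0014, -5],
    [-1, 0, 0.0244, 0.0021, -10],
    [-1, 0, 0.0287, 0.0025, -15],
    [-1, 0, 0.0331, 0.0027, -20],
    [-1, 0, 0.0374, 0.0024, -25],
    [-1, 0, 0.0416, 0.0017, -30],
    [-1, 0, 0.0459, 0.0007, -35],
    [-1, 0, 0.0483, 0, -38],
    [-1, 0, 0.0483, 0, -38],
    [-1, 0, 0.0483, 0, -38],
  ],
)

```text
time_s: 7.12
tool_pos: [0.5892, -0.0438, 0.055]
tool_rot: [-85.5, 89.9, -37.6]
force: [1.0, -2.9, 0.0]
grip_width: 0.0006
```

```bash
python3 tab.py
python3 - <<'E'
import cv2,numpy as np
a=cv2.imread("pics/t_side.png");b=cv2.imread("pics/t_scene.png")
cv2.imwrite("pics/v3.png",np.hstack([cv2.resize(a[150:350,250:450],(400,400)),cv2.resize(b[120:320,180:380],(400,400))]))
E
```

```text
scene 0
side 260 90 centre ang 55.61401718323304 line ang 48.28294 perp offset of axis mm -5.393667030086903 z 0.06217497653141657 0.08878015405022976 top c ang 51.21468383951663
wrist 2231 1382 centre ang 52.31233674540961 line ang 51.555157 perp offset of axis mm -0.5730790173616406 z 0.062070720876843566 0.08846718171041906 top c ang 49.743005045469204
7.275 [ 0.58915767 -0.04373487  0.05502813] [-85.30128914  89.94637297 -37.3382714 ] [ 1.14223575 -2.87654827  1.69597189]
finger r, ang 0.049842530915343145 28.607751530935605
```

View pics/v3.png

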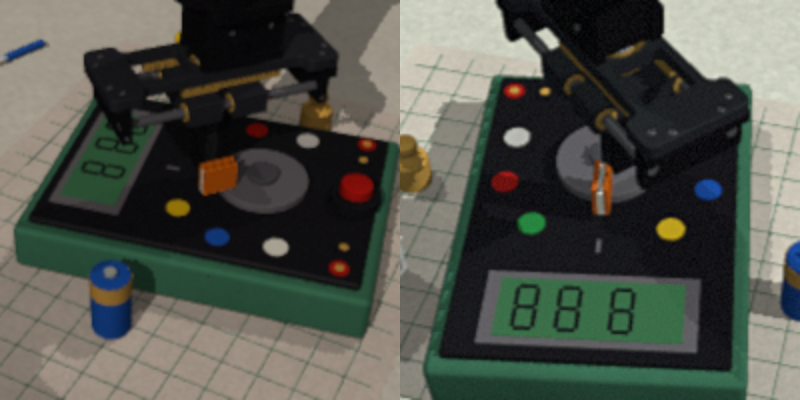

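Side view: the tab has moved and now points at about 48.3° world, against 50.7° for yellow (the right half is an old picture). I'll push another 2.4°, hold, back off and lift.

Emit:
step_arm(
  deltas=[
    [-1, 0, 0.001, 0.0004, -1.2],
    [-1, 0, 0.0021, 0.0007, -2.4],
    [-1, 0, 0.0021, 0.0007, -2.4],
    [-1, 0, 0.0021, 0.0007, -2.4],
    [-1, 0, -0.006, 0.0007, -2.4],
    [-1, 0, -0.016, 0.0007, -2.4],
    [-1, -0.01, -0.018, 0, -2.4],
    [-1, -0.04, -0.018, 0, -2.4],
    [-1, -0.07, -0.018, 0, -2.4],
    [-1, -0.07, -0.018, 0, -2.4],
  ],
)

```text
time_s: 8.52
tool_pos: [0.6044, -0.0552, 0.1282]
tool_rot: [-51.8, 89.7, -1.4]
force: [1.4, 0.1, 0.3]
grip_width: 0.0006
```

```bash
python3 tab.py
cat > pw.py <<'E'
from h import *
for n in ["side","scene","wrist"]:
    p,d=read_camera(n);c=camera_model(n)
    v,u=np.nonzero(d>0);z=d[v,u]
    X=np.c_[(u-c['cx'])/c['fx']*z,(v-c['cy'])/c['fy']*z,z]@Ro.from_euler('xyz',c['attitude'],degrees=True).as_matrix().T+c['xyz']
    h=cv2.cvtColor(p,cv2.COLOR_RGB2HSV)[v,u]
    k=(np.linalg.norm(X[:,:2]-[.4668,-.0824],axis=1)<.03)&((h[:,0]<5)|(h[:,0]>174))&(h[:,1]>140)&(h[:,2]>70)
    Y=X[k]
    if len(Y)>20:
        zt=np.percentile(Y[:,2],85);Y=Y[Y[:,2]>zt-.004];print(n,len(Y),"top z",np.median(Y[:,2]),"c",(Y.min(0)+Y.max(0))[:2]/2,"size",np.ptp(Y[:,:2],axis=0))
E
python3 pw.py
```

```text
scene 129 94 centre ang 52.11042750178852 line ang 41.68189 perp offset of axis mm -8.54895582522653 z 0.062040884900629756 0.08925277829685474 top c ang 52.937388950758084
side 248 87 centre ang 59.05845755608351 line ang 51.774178 perp offset of axis mm -5.390915506876253 z 0.062015124957231715 0.08773296257134922 top c ang 54.99458158529894
wrist 807 618 centre ang 55.1119915184483 line ang 60.2869 perp offset of axis mm 3.8617215531121207 z 0.06267897319979612 0.08793305846961882 top c ang 53.0857806618452
8.675 [ 0.60155365 -0.05527733  0.12403894] [121.26165108  89.92165682 171.65951295] [-0.65597921 -0.24209975 -0.5739267 ]
finger r, ang 0.05748983151240436 12.37711978052588
side 142 top z 0.07172405822720418 c [ 0.46487854 -0.08243729] size [0.02618033 0.03020651]
wrist 1667 top z 0.0725290593265879 c [ 0.46751578 -0.08244479] size [0.02689068 0.02709972]
```

```bash
python3 - <<'E'
import cv2,numpy as np
a=cv2.imread("pics/t_wrist.png");b=cv2.imread("pics/t_scene.png")
cv2.imwrite("pics/v4.png",np.hstack([cv2.resize(a,(400,300)),cv2.resize(b[120:320,180:380],(300,300))]))
E
```

```text
(no output)
```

View pics/v4.png

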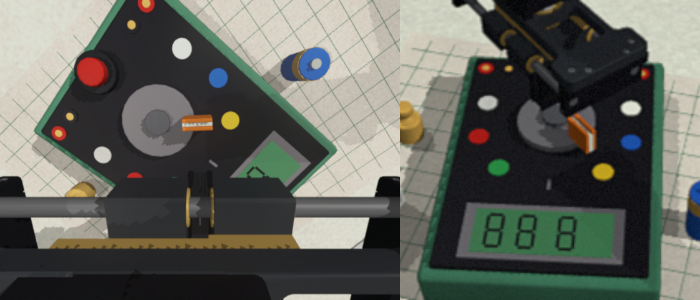

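Emit:
step_arm(
  deltas=[
    [-1, 0, 0.015, -0.018, -8],
    [-1, 0, 0.03, -0.037, -16],
    [-1, 0, 0.05, -0.06, -24],
    [-1, 0, 0.07, -0.085, -33],
    [-1, 0, 0.0867, -0.1067, -42],
    [-1, 0, 0.0867, -0.1067, -49],
    [-1, 0, 0.0867, -0.1067, -49],
    [-1, 0, 0.0867, -0.1067, -49],
  ],
)

```text
time_s: 9.82
tool_pos: [0.4674, -0.0821, 0.1245]
tool_rot: [51.5, 90.0, 150.8]
force: [-0.6, 0.3, 0.2]
grip_width: 0.0007
```

The wrist view shows the tab (197,123) pointing straight at the yellow disc (230,120). The finger is now over the button, so I'll lower to just above contact and then press.

Emit:
step_arm(
  deltas=[
    [-1, 0.02, 0, 0, 0],
    [-1, 0.04, 0, 0, 0],
    [-1, 0.055, 0, 0, 0],
    [-1, 0.062, 0, 0, 0],
    [-1, 0.064, 0, 0, 0],
    [-1, 0.064, 0, 0, 0],
  ],
)

```text
time_s: 10.58
tool_pos: [0.4678, -0.0824, 0.0612]
tool_rot: [-111.9, 90.0, -12.5]
force: [-1.0, -0.2, 1.4]
grip_width: 0.0004
```

Emit:
step_arm(
  deltas=[
    [-1, 0.004, 0, 0, 0],
    [-1, 0.006, 0, 0, 0],
    [-1, 0.008, 0, 0, 0],
    [-1, 0.009, 0, 0, 0],
    [-1, 0.009, 0, 0, 0],
    [-1, 0.009, 0, 0, 0],
  ],
)

```text
time_s: 11.32
tool_pos: [0.4678, -0.0824, 0.0521]
tool_rot: [-112.8, 89.9, -13.4]
force: [-0.1, -1.0, 3.3]
grip_width: 0.0007
```

Emit:
step_arm(
  deltas=[
    [-1, 0.001, 0, 0, 0],
    [-1, 0.002, 0, 0, 0],
    [-1, 0.002, 0, 0, 0],
    [-1, 0.002, 0, 0, 0],
  ],
)

```text
time_s: 11.82
tool_pos: [0.4679, -0.0824, 0.0506]
tool_rot: [-117.5, 89.9, -18.1]
force: [-0.9, -0.9, 7.9]
grip_width: 0.0006
```

The force is 7.9 N and the TCP lags the command, so the button is close to bottoming. I'll push 1 mm further to be sure, then release.

Emit:
step_arm(
  deltas=[
    [-1, 0.001, 0, 0, 0],
    [-1, 0.001, 0, 0, 0],
    [-1, 0.001, 0, 0, 0],
  ],
)

```text
time_s: 12.2
tool_pos: [0.4679, -0.0824, 0.0504]
tool_rot: [-126.4, 89.9, -27.0]
force: [-3.0, -0.6, 14.5]
grip_width: 0.0006
```

Emit:
step_arm(
  deltas=[
    [-1, -0.005, 0, 0, 0],
    [-1, -0.015, 0, 0, 0],
    [-1, -0.04, 0, 0, 0],
    [-1, -0.08, 0, 0, 0],
    [-1, -0.12, 0, 0, 0],
    [-1, -0.12, 0, 0, 0],
    [-1, -0.12, 0, 0, 0],
    [-1, -0.12, 0, 0, 0],
  ],
)

```text
time_s: 13.2
tool_pos: [0.4661, -0.0821, 0.1672]
tool_rot: [69.8, 89.8, 169.2]
force: [0.1, -0.6, 1.4]
grip_width: 0.0002
```

```bash
python3 tab.py; python3 pw.py; python3 - <<'E'
import cv2,numpy as np
a=cv2.imread("pics/t_side.png");b=cv2.imread("pics/t_scene.png")
cv2.imwrite("pics/v5.png",np.hstack([cv2.resize(a,(400,300)),cv2.resize(b,(400,300))]))
E
```

```text
scene 118 89 centre ang 52.74819555806946 line ang 43.20508 perp offset of axis mm -7.929443829967034 z 0.06201175128636538 0.08973021601052722 top c ang 53.27056876909926
side 251 91 centre ang 58.96399075968366 line ang 51.333096 perp offset of axis mm -5.629090346090358 z 0.06229100984158431 0.0877935162173541 top c ang 54.76583126434863
wrist 0
13.35 [ 0.46669555 -0.08219533  0.16777073] [ 68.97224177  89.88771341 168.37201692] [ 1.04511043 -0.26631309  0.03092074]
finger r, ang 0.08004632038035693 -169.49414332181084
side 148 top z 0.07159598573634213 c [ 0.46438532 -0.08228032] size [0.02599092 0.02750101]
scene 153 top z 0.07263145631831702 c [ 0.4695787  -0.08114032] size [0.02531499 0.02573819]
wrist 899 top z 0.07256036929456294 c [ 0.46681393 -0.08311671] size [0.0273308  0.02737878]
```

View pics/v5.png

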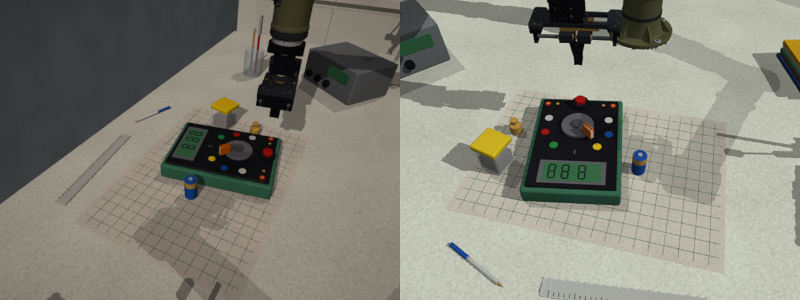

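The pictures show the arm clear, the tab pointing at yellow, the button back up at 72 mm, and the battery, tub and weight standing. I'm handing it in.

```bash
python3 -c "
from cell import env
print(env.sign_off())"
```

```text
the job is handed in; nothing more can be done
None
```

The tab now points at the yellow disc, and after that I pressed the red button to its stop and let it go. I handed the job in at about 13.5 s; no verdict is reported.

- **Dial:** I pushed the tab from its -y side with the closed fingertip. The last side-view fit puts it at about 51.3° (world) against 50.7° for yellow, roughly 1 mm off at the disc. The scene-view line fit gave 43°, but it mixes several faces of the tab, so I did not rely on it. The earlier wrist picture showed the tab pointing straight at yellow.
- **Button:** It reached 14.5 N at the stop. Afterwards its top measured 71.6–72.6 mm above the bench, so it is back up.
- **First attempt:** My first sweep passed about 18 mm above the tab without touching it, because closing the gripper pulls the fingertips back. I lowered the tool and repeated it.
- **Battery, tub and weight:** In the last pictures all three stand where they were. I checked this only by eye.

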